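# Lean the shade tile behind the sample cup and swing the magnifier over it

## Robot

A 6-joint arm with a two-finger parallel gripper is mounted at the origin on the work surface. World frame = base frame: x ahead of the robot, y to its left, z up, the work surface at z = 0. Lengths are in m, angles in rad, forces in N, time in s.
With the tool pointing down it reaches from about 0.375 to 0.9 m from the base axis. Payload 3.1 kg.
Tool frame: the origin (TCP) lies on the centre line of the jaws, within the pads' length; the fingertips stand 14 mm ahead of it and the grasp point (between the pads) lies 5 mm behind it (tcp_to_tips is the distance from the TCP to the fingertips, in m); z points along the fingers, y is the line along which they close (so a half turn about z gives the same grasp; the last joint's range is limited). The gripper opens to 87 mm and grips with 3 to 60 N. Pads are 19 mm wide; open, the fingers measure 117 mm over their backs; the gripper's body (75 mm by 190 mm) begins 51 mm behind the grasp point.
Start: joints at [1.03, 0.527, 1.433, -0, 1.181, -0.178], TCP at [0.221, 0.585, 0.237] pointing down, gripper open.
Joint ranges: [-3.08, 3.08], [-0.75, 2.2], [0.22, 2.44], [-1.43, 4.57], [0, 2.65], [-2.85, 2.85]. Speed limits (rad/s): [2.79, 2.79, 3.14, 3.14, 3.14, 3.14].

## Interface

Orientations are given as a 3x3 rotation matrix whose columns are the frame's x, y, z axes.
In Python, from cell import get_state, get_image, get_calibration, sign_off, tcp_to_tips gives the robot as it stands.
- The arm moves only by the tool move_arm, never from a script. Its argument "steps" is a list of rows, each a list of 7 numbers: the opening in per cent of the stroke, from 0 (shut) to 100 (fully open), then the shift along the world's x, y, z in mm, then the turn, a rotation vector about the world's x, y, z in rad. In form: [[grip, tx, ty, tz, wx, wy, wz], ...]. A call has 1 to 12 rows; each row is the pose to reach, as a shift and turn from the pose commanded when the call began; what a row does not reach only later rows make up. A row lasts 1/12 s, in which the tool goes at most 41.7 mm and 7.16 degrees, less where a joint would pass 70% of its speed; a pose out of reach is approached as far as the arm can. A call with a gripper value outside its range is refused whole. The fingers move at their own pace and stop on an object; "grip_force" is the grip in N (left out, the last holds). Time passes only in rows, so rows that repeat a pose let the fingers close. It gives the time, the measured TCP pose, the force, the opening and the grip force at its end, in the units of the state.
- get_state(): the state, without advancing time (a new reading comes with each control period).
- get_image(name): name is "side" or "top" or "wrist"; returns the picture (384x512x3 uint8, blue, green, red); there is no depth.
- get_calibration(name): a dict with "camera_matrix" (3x3 intrinsics, pixels), "k1" (the pictures are not rectified: a ray, as slopes to the right and down, at radius r is drawn at 1 + k1 r^2 times it, then the intrinsics apply), "origin" and "attitude" of the camera in the world. Camera axes: x right, y down, z forward; pixel columns grow to the right and rows downward; lengths in m; the calibration is good to about 2 mm. A picture is of the moment at which its call begins: read the wrist's pose just before it. get_calibration takes no time and is no camera call; for the wrist camera it gives the pose at the moment of the call.
- sign_off(): hands the job in; it is judged then, once.
The state is a dict: "t": time; "q": joint angles; "qvel": joint speeds; "effort": joint torques, N m; "tcp_pos": TCP position; "eef_rot": TCP orientation; "contact_force": force on the tool from outside, world axes, zero at the start; "moment": the same for the moment, N m; "opening": finger opening in m; "finger_force": force on a finger pad.
Only numpy, scipy, OpenCV 4.12 (cv2) and the standard library are available. Lean on these libraries where they do the work, as an engineer would, in place of code of your own. Each camera call takes 0.05 s, during which the arm holds its last target. There are 200 camera calls.

## Task

Set up the fibre tester for a close look: take the tall white tile out of the wooden rack and lean it against the tester's raised back console, squarely behind the open brass cup, standing on the steel panel with its top tipped back so that it stays by itself. Then swing the stiff two-link magnifier arm so that its round lens is centred over the open brass cup and stays there. Do not knock or shift the water bottle, the short tile or anything else lying about.

Things in the scene. Friction and masses are not known exactly. Their poses are not given: they have to be found in the camera images.
- tester: Fibre tester, fixed: a low black case 190 x 290 mm with a flat steel panel on top, 50 mm above the table. Along its back runs a raised console wall, 290 mm long, 45 mm deep, its top 70 mm above the panel (120 mm above the table). Origin on the table; x points from the front edge (x = -75 mm) to the back (115 mm), y along the console (-145 to 145 mm), z up. The console's upright front face is the plane x = 70 mm. It is never moved.
- cup_open: The open brass cup (the target): 48 mm across, 45 mm high, fixed on the steel panel, 75 mm in front of the console face, left or right of the middle (y about +50 or -50 mm of the tester). Origin: centre of its underside (on the panel, 50 mm above the table); axes as the tester's.
- cup_capped: The other brass cup, closed with a stepped cap, 52 mm across, 56 mm high, fixed on the panel on the other side. Origin: centre of its underside.
- rack: Wooden rack, fixed: base 120 x 90 mm, 8 mm thick, with two slots 13 mm wide and 27 mm deep (their walls reach 35 mm above the table), 60 mm apart along its x, each slot running along its y. Origin: centre of its underside on the table. The tall and the short tile stand upright in the slots, either way round.
- tile: The tall white tile: 10 mm thick (its x), 80 mm wide (its y), 120 mm high (its z), about 0.22 kg. Starts upright in a slot of the rack, its underside 8 mm above the table. Origin: centre of its underside. Either broad face may face the front.
- tile_top (a point): Centre of the tall tile's top edge face, 120 mm above its origin.
- tile_short: Short white tile 10 x 80 x 75 mm in the other slot of the rack, to be left alone. Origin: centre of its underside.
- stand: Stand of the magnifier, fixed: round foot 110 mm across, a 26 mm post and a shoulder housing 48 mm across whose top is 226 mm above the table. Origin on the table on the post's axis, which is the shoulder's upright axis; z up; x as used by joint shoulder.
- shoulder (a joint): Angle (rad) of the first link about the post: at 0 the link points along the stand's -x, and it grows counter-clockwise seen from above. Range -1.1 to 1.7. Stiff: it moves only under about 1.3 N m and stays where it is left. The link is a level aluminium bar 12 mm wide and 22 mm high, 187 to 209 mm above the table, 240 mm long from shoulder to elbow axis.
- elbow (a joint): Angle (rad) of the second link against the first: -1.57 is straight on, 0 is turned a right angle counter-clockwise (seen from above), growing as the lens folds back to the post. Range -1.57 to 0.85. Stiff, about 0.25 N m, much easier than the shoulder. Bar of the same section and height, bare from 21 to 146 mm from the elbow axis; lens centre 200 mm from that axis.
- elbow_axis (a point): Point on the elbow's upright axis at the bars' mid-height, 198 mm above the table; the round elbow housing is 42 mm across, its top 225 mm above the table.
- lens (a point): Centre of the round lens (clear disc in a black ring, 108 mm across outside, 189 to 207 mm above the table). It swings level at this height, above all else but the bottle.
- bottle: Clear water bottle with a white cap, 64 mm across, 225 mm high, standing on the table in front of the magnifier: tall enough for the lens or the links to knock it over. Origin: centre of its underside.
- jar: Brown glass jar, 64 mm across, 90 mm high. Origin: centre of its underside.
- mug: White mug, 76 mm across, 85 mm high. Origin: centre of its underside.
- notebook: Notebook 120 x 170 x 14 mm, lying flat. Origin: centre of its underside.
- screwdriver: Screwdriver lying on the notebook.
- mouse: Black computer mouse 95 x 58 x 30 mm. Origin: centre of its underside.
- weight: Brass weight with a knob, 40 mm across, 53 mm high. Origin: centre of its underside.
Not all that is in view belongs to the job. Leave any blue or red look-alike of the tile alone.

How it is judged:
By the outcome, as a careful person would: the job done as asked, in the order asked, and still so for the second after the job is handed in, with the robot touching nothing.
It also fails if it takes over 72 s, if anything falls off the work surface, if the arm or the gripper's body presses on something with over 40 N, if the wrist force passes 120 N, or if a joint passes its speed limit or range.

## Working session

There is one attempt and no reset: what is moved stays moved. The work goes in short steps, Python scripts to look and compute and a tool call to move; the robot and the scene stay as the last step left them, time stands still between calls to the robot, and variables do not carry over. Pictures are saved under pics/ and viewed, at most 10 in all, crops included, and the job is handed in when it is done.

Besides the shell and the picture viewer there is one more tool, called after "Emit:" as name([rows], argument=value, ...), one row to a line, values as JSON. move_arm: Moves the arm, as the interface text tells. Its arguments: {"type":"object","properties":{"steps":{"type":"array","items":{"type":"array","items":{"type":"number"}}},"grip_force":{"type":"number"}},"required":["steps"]}

```bash
mkdir -p pics; ls; python3 - <<'E'
from cell import *
import cv2
for n in("top","side"):
    im=get_image(n); cv2.imwrite(f"pics/{n}0.png",cv2.resize(im,(800,600),interpolation=cv2.INTER_CUBIC))
    c=get_calibration(n); print(n,c)
s=get_state(); print(s["t"],s["tcp_pos"],s["eef_rot"],s["opening"])
E
```

```text
pics
top {'camera_matrix': array([[432.00095393,   0.        , 257.62969705],
       [  0.        , 432.00095393, 191.94122989],
       [  0.        ,   0.        ,   1.        ]]), 'k1': -0.017069945655743945, 'origin': array([ 0.43162119, -0.04041403,  1.25532382]), 'attitude': array([[ 0.02814058, -0.99746667,  0.0653326 ],
       [-0.99950388, -0.02715267,  0.01596032],
       [-0.01414593, -0.06574932, -0.9977359 ]])}
side {'camera_matrix': array([[470.02301682,   0.        , 259.23405053],
       [  0.        , 470.02301682, 193.5667172 ],
       [  0.        ,   0.        ,   1.        ]]), 'k1': 0.06811541639180778, 'origin': array([-0.14106591, -0.97519919,  1.03553753]), 'attitude': array([[ 0.8121004 , -0.3678302 ,  0.45298332],
       [-0.58321329, -0.48658049,  0.65046268],
       [-0.01884698, -0.79242689, -0.60967567]])}
0.1 [0.22085371 0.58397846 0.23568785] [[-9.35271594e-01  3.53929461e-01 -9.90849839e-04]
 [ 3.53930702e-01  9.35270084e-01 -1.71101822e-03]
 [ 3.21132457e-04 -1.95095892e-03 -9.99998045e-01]] 0.0869208196144857
```

View pics/top0.png

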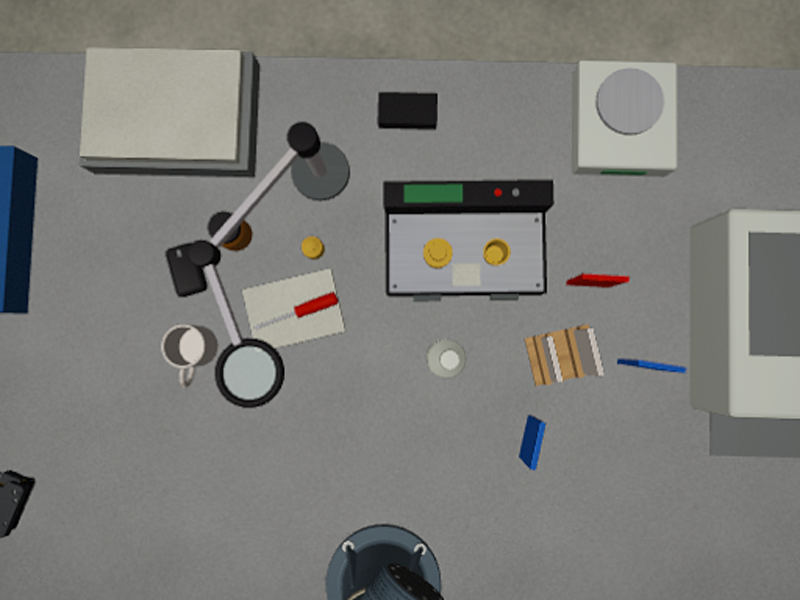

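View pics/side0.png

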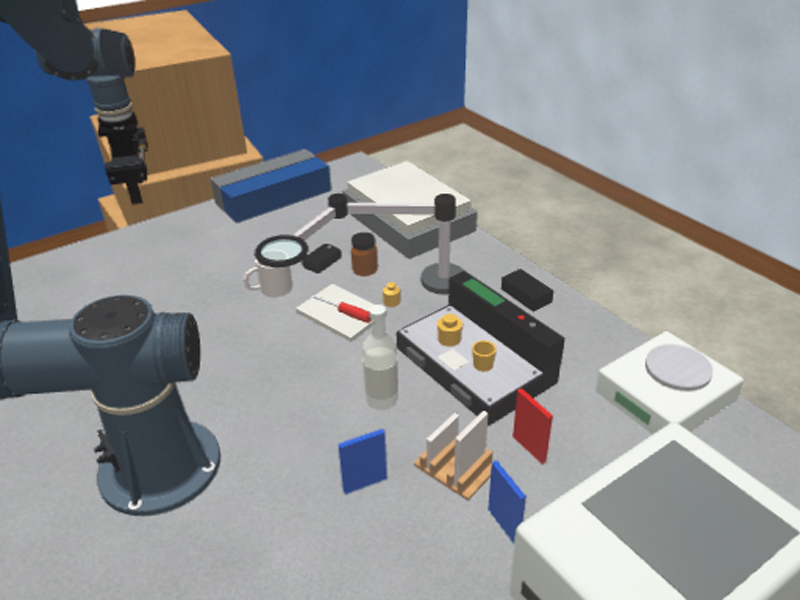

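The top view shows the tester at the centre, with the open cup on the right at about (497,251). The rack is at (565,355), with the tall tile in its right slot at about (595,350). The lens is at (250,372), the elbow at (204,253), the shoulder at (303,138) and the bottle at (446,358). I'll enlarge the crops next.

```bash
cat > h.py <<'E'
import numpy as np, cv2
from cell import *
def ray(n,u,v,c=None):
    c=c or get_calibration(n); K=c["camera_matrix"]
    d=np.array([(u-K[0,2])/K[0,0],(v-K[1,2])/K[1,1]]); s=d.copy()
    for _ in range(20): s=d/(1+c["k1"]*(s@s))
    return np.array(c["origin"]),np.array(c["attitude"])@np.array([s[0],s[1],1])
def atz(n,u,v,z,c=None):
    o,d=ray(n,u,v,c); return o+d*(z-o[2])/d[2]
def proj(n,P,c=None):
    c=c or get_calibration(n);K=c["camera_matrix"]
    p=c["attitude"].T@(np.array(P)-c["origin"]); s=p[:2]/p[2]; s=s*(1+c["k1"]*(s@s))
    return K[:2,:2]@s+K[:2,2]
def crop(im,x0,y0,w,h,k,name):
    cv2.imwrite(name,cv2.resize(im[y0:y0+h,x0:x0+w],None,fx=k,fy=k,interpolation=cv2.INTER_CUBIC))
E
python3 - <<'E'
from h import *
im=get_image("top")
crop(im,235,105,160,150,4,"pics/t1.png")
k=512/800
for nm,u,v,z in [("shoulder",303.5,137,.226),("elbow",203.5,251.5,.225),("lens",250,372.5,.207),("bottle cap",449,359,.225),("jar",222,225,.09),("mug",188,345,.085),("weight",312,243,.053)]:
    print(nm,atz("top",u*k,v*k,z).round(3))
E
```

```text
shoulder [0.749 0.138 0.226]
elbow [0.566 0.286 0.225]
lens [0.381 0.21  0.207]
bottle cap [ 0.411 -0.097  0.225]
jar [0.631 0.298 0.09 ]
mug [0.419 0.35  0.085]
weight [0.609 0.145 0.053]
```

View pics/t1.png

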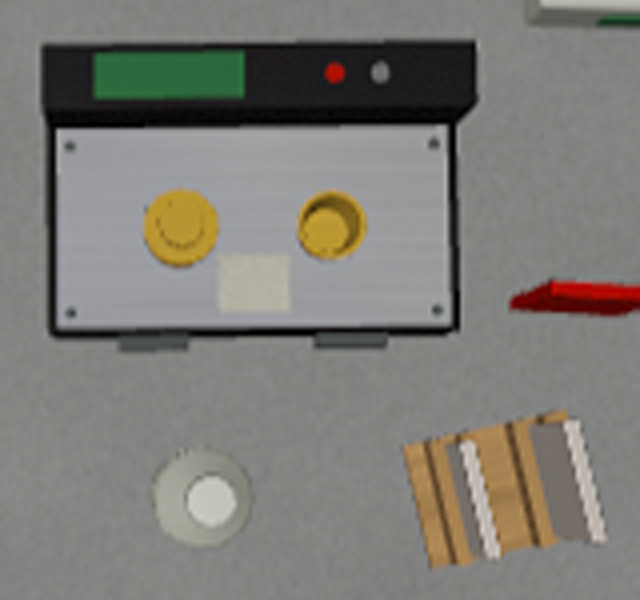

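The crop shows the console top's back corners at (42,45) and (476,40). The open cup's rim is at (332,225), the tall tile's top edge runs from (572,420) to (598,542), and the panel's front corners are at about (52,334) and (459,329).

```bash
python3 - <<'E'
from h import *
f=lambda u,v,z: atz("top",235+u/4-.4,105+v/4-.4,z)
P={}
for nm,u,v,z in [("bl",42,45,.12),("br",476,40,.12),("fl_case",52,335,.05),("fr_case",459,330,.05),("screwTL",70,147,.05),("screwTR",434,144,.05),("screwBL",71,313,.05),("screwBR",437,310,.05),("cup",332,225,.095),("cap",181,228,.10),("tileA",572,420,.128),("tileB",598,542,.128),("shA",468,441,.083),("shB",492,557,.083),("rackTL",405,446,.035),("rackBL",432,567,.035),("bot",212,501,.225)]:
    P[nm]=f(u,v,z); print(nm,P[nm].round(4))
for a,b in [("bl","br"),("fl_case","fr_case"),("screwTL","screwTR"),("screwBL","screwBR"),("tileA","tileB"),("shA","shB")]:
    d=P[b]-P[a]; print(a,b,np.linalg.norm(d).round(4),np.degrees(np.arctan2(d[1],d[0])).round(2))
S=np.array([.749,.138]);E=np.array([.566,.286]);L=np.array([.381,.21])
print(np.linalg.norm(E-S),np.linalg.norm(L-E),np.linalg.norm(P["cup"][:2]-S))
E
```

```text
bl [0.7084 0.0169 0.12  ]
br [ 0.7191 -0.2717  0.12  ]
fl_case [0.5199 0.0072 0.05  ]
fr_case [ 0.5311 -0.2768  0.05  ]
screwTL [ 0.653  -0.0015  0.05  ]
screwTR [ 0.6618 -0.2574  0.05  ]
screwBL [ 0.5357 -0.0056  0.05  ]
screwBR [ 0.5447 -0.2612  0.05  ]
cup [ 0.5961 -0.1814  0.095 ]
cap [ 0.5907 -0.0794  0.1   ]
tileA [ 0.4679 -0.3357  0.128 ]
tileB [ 0.3894 -0.3534  0.128 ]
shA [ 0.4532 -0.2775  0.083 ]
shB [ 0.3757 -0.2947  0.083 ]
rackTL [ 0.4494 -0.243   0.035 ]
rackBL [ 0.3652 -0.2633  0.035 ]
bot [ 0.4108 -0.0976  0.225 ]
bl br 0.2888 -87.88
fl_case fr_case 0.2842 -87.74
screwTL screwTR 0.2561 -88.04
screwBL screwBR 0.2558 -87.98
tileA tileB 0.0805 -167.33
shA shB 0.0795 -167.45
0.235357175373941 0.20000249998437514 0.354100830853382
```

Emit:
move_arm([
  [100,0,0,124,0,0,0],
  [100,0,0,124,0,0,0],
  [100,0,0,124,0,0,0],
  [100,240,-330,124,0,0,-1.2],
  [100,240,-330,124,0,0,-1.2],
  [100,240,-330,124,0,0,-1.2],
  [100,240,-330,124,0,0,-1.2],
  [100,240,-330,124,0,0,-1.2],
  [100,240,-330,124,0,0,-1.2],
  [100,240,-330,124,0,0,-1.2],
  [100,240,-330,124,0,0,-1.2],
  [100,240,-330,124,0,0,-1.2],
])

```text
t: 1.15
tcp_pos: [0.4423, 0.2794, 0.3604]
eef_rot: [[-0.078, 0.997, -0.0], [0.997, 0.078, -0.0], [-0.0, -0.0, -1.0]]
contact_force: [0.7, 0.5, -0.8]
opening: 0.0869
finger_force: 0.0
```

Emit:
move_arm([
  [100,-14,-560,0,0,0,-1.43],
  [100,-14,-560,0,0,0,-1.43],
  [60,-14,-560,0,0,0,-1.43],
  [60,-14,-560,0,0,0,-1.43],
  [60,-14,-560,0,0,0,-1.43],
  [60,-14,-560,0,0,0,-1.43],
  [60,-14,-560,0,0,0,-1.43],
  [60,-14,-560,0,0,0,-1.43],
  [60,-14,-560,0,0,0,-1.43],
  [60,-14,-560,0,0,0,-1.43],
  [60,-14,-560,0,0,0,-1.43],
  [60,-14,-560,0,0,0,-1.43],
])

```text
t: 2.15
tcp_pos: [0.4285, -0.2205, 0.3604]
eef_rot: [[0.976, 0.217, 0.0], [0.217, -0.976, 0.0], [0.0, -0.0, -1.0]]
contact_force: [0.7, -0.1, -0.0]
opening: 0.0523
finger_force: 0.0
```

Emit:
move_arm([
  [60,0,-120,-80,0,0,-0.06],
  [60,0,-120,-80,0,0,-0.06],
  [60,0,-120,-80,0,0,-0.06],
  [60,0,-120,-80,0,0,-0.06],
  [60,0,-120,-80,0,0,-0.06],
])

```text
t: 2.57
tcp_pos: [0.4278, -0.3414, 0.277]
eef_rot: [[0.987, 0.16, -0.004], [0.16, -0.987, 0.003], [-0.003, -0.004, -1.0]]
contact_force: [-0.8, 0.5, -0.2]
opening: 0.0526
finger_force: 0.0
```

```bash
python3 - <<'E'
from h import *
s=get_state(); c=get_calibration("wrist"); im=get_image("wrist")
cv2.imwrite("pics/w1.png",cv2.resize(im,(800,600)))
np.save("w1.npy",{**c,"k1":c["k1"]},allow_pickle=True)
print(s["t"],s["tcp_pos"],s["eef_rot"].round(3),s["opening"])
for p in [(.4679,-.3357,.128),(.3894,-.3534,.128)]: print(proj("wrist",p,c)/.64)
E
```

```text
2.5667 [ 0.42780124 -0.34137511  0.27704371] [[ 0.987  0.16  -0.004]
 [ 0.16  -0.987  0.003]
 [-0.003 -0.004 -1.   ]] 0.05255648808432454
[399.09046581 220.23400507]
[406.50033227 343.91168074]
```

View pics/w1.png

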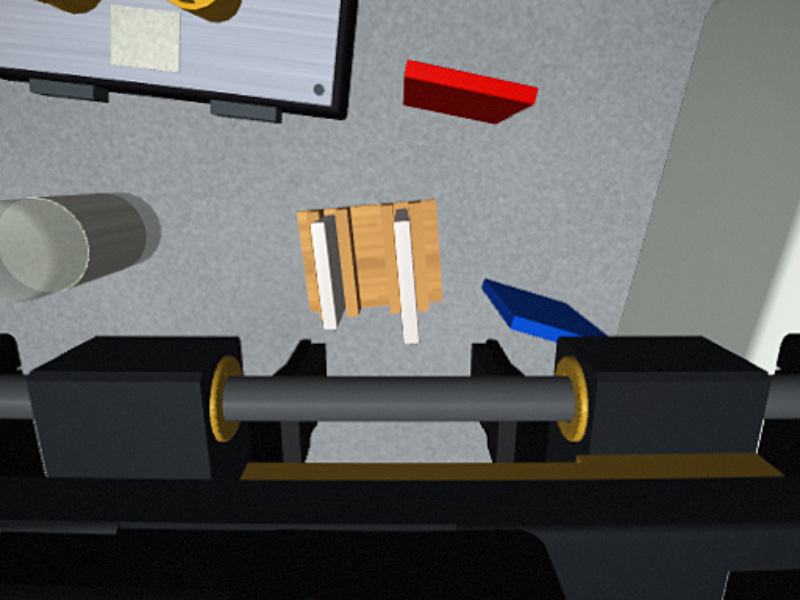

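The wrist view shows the tall tile's top edge from (402,220) to (410,343), within about 2 mm of the estimate. I'll descend and grip.

Emit:
move_arm([
  [60,1,-5,-80,0,0,0.06],
  [60,1,-5,-120,0,0,0.06],
  [60,1,-5,-145,0,0,0.06],
  [60,1,-5,-162,0,0,0.06],
  [60,1,-5,-171,0,0,0.06],
  [60,1,-5,-171,0,0,0.06],
  [0,1,-5,-171,0,0,0.06],
  [0,1,-5,-171,0,0,0.06],
  [0,1,-5,-171,0,0,0.06],
  [0,1,-5,-171,0,0,0.06],
  [0,1,-5,-171,0,0,0.06],
  [0,1,-5,-171,0,0,0.06],
], grip_force=25)

```text
t: 3.62
tcp_pos: [0.4306, -0.3439, 0.1106]
eef_rot: [[0.975, 0.223, 0.001], [0.223, -0.975, -0.001], [0.001, 0.002, -1.0]]
contact_force: [-0.0, 0.3, -0.1]
opening: 0.0202
finger_force: 0.0
```

Emit:
move_arm([
  [25,0,-1,-4,0,0,0],
  [0,0,-1,-4,0,0,0],
  [0,0,-1,-4,0,0,0],
  [0,0,-1,-4,0,0,0],
  [0,0,-1,-4,0,0,0],
  [0,0,-1,-4,0,0,0],
])

```text
t: 4.12
tcp_pos: [0.4302, -0.3446, 0.1053]
eef_rot: [[0.975, 0.223, -0.0], [0.223, -0.975, 0.0], [-0.0, -0.0, -1.0]]
contact_force: [0.2, -0.5, -1.9]
opening: 0.0097
finger_force: 24.9
```

Emit:
move_arm([
  [0,0,0,15,0,0,0],
  [0,0,0,35,0,0,0],
  [0,0,0,65,0,0,0],
  [0,0,0,95,0,0,0],
  [0,0,0,125,0,0,0],
  [0,0,0,155,0,0,0],
  [0,0,0,172,0,0,0],
  [0,0,0,172,0,0,0],
], grip_force=30)

```text
t: 4.78
tcp_pos: [0.4319, -0.3462, 0.2817]
eef_rot: [[0.975, 0.223, 0.006], [0.223, -0.975, -0.007], [0.004, 0.008, -1.0]]
contact_force: [0.7, 0.3, -2.0]
opening: 0.0101
finger_force: 29.9
```

Emit:
move_arm([
  [0,15,10,0,0,0,0.12],
  [0,35,25,0,0,0,0.24],
  [0,55,40,0,0,0,0.36],
  [0,75,55,0,0,0,0.48],
  [0,95,70,0,0,0,0.6],
  [0,115,84,0,0,0,0.72],
  [0,135,98,0,0,0,0.84],
  [0,155,113,0,0,0,0.96],
  [0,175,127,0,0,0,1.08],
  [0,195,142,0,0,0,1.2],
  [0,212,155,0,0,0,1.32],
  [0,225,164,0,0,0,1.381],
])

```text
t: 5.78
tcp_pos: [0.6555, -0.1784, 0.2746]
eef_rot: [[-0.041, 0.999, -0.004], [0.999, 0.041, 0.002], [0.003, -0.004, -1.0]]
contact_force: [-0.1, 0.1, -1.9]
opening: 0.0103
finger_force: 29.9
```

Emit:
move_arm([
  [0,0,0,0,-0.003,0.08,0],
  [0,0,0,0,-0.006,0.16,0],
  [0,0,0,0,-0.0087,0.244,0],
  [0,0,0,0,-0.0087,0.244,0],
  [0,0,0,0,-0.0087,0.244,0],
  [0,0,0,0,-0.0087,0.244,0],
])

```text
t: 6.28
tcp_pos: [0.6544, -0.1803, 0.2759]
eef_rot: [[-0.035, 0.969, -0.243], [0.999, 0.034, -0.007], [0.001, -0.243, -0.97]]
contact_force: [-0.1, -0.1, -1.0]
opening: 0.01
finger_force: 29.9
```

```bash
python3 - <<'E'
from h import *
s=get_state(); im=get_image("side"); crop(im,230,160,180,140,4,"pics/s1.png")
print(s["t"],s["tcp_pos"],s["eef_rot"].round(4),s["opening"],s["contact_force"])
E
```

```text
6.2833 [ 0.654419   -0.18034986  0.27589644] [[-0.035   0.9694 -0.2429]
 [ 0.9994  0.0342 -0.0074]
 [ 0.0012 -0.243  -0.97  ]] 0.010009843923317318 [-0.09234859 -0.06505065 -0.9906352 ]
```

View pics/s1.png

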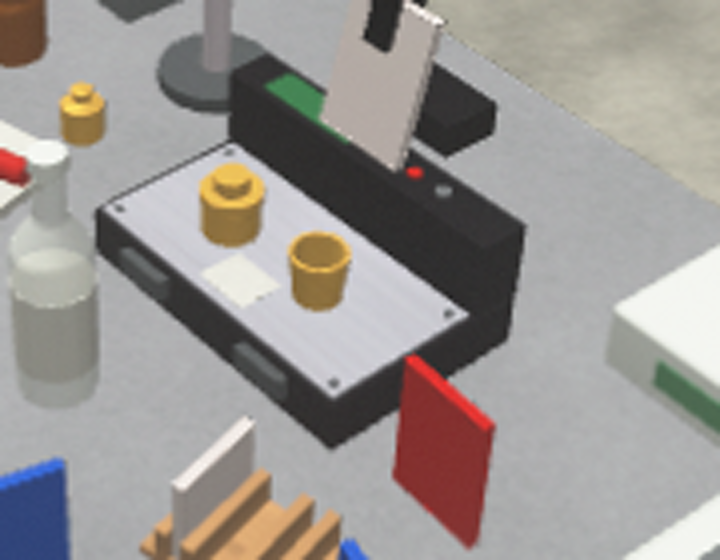

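Emit:
move_arm([
  [0,10,3,-15,0,0,0],
  [0,10,3,-40,0,0,0],
  [0,10,3,-65,0,0,0],
  [0,10,3,-88,0,0,0],
  [0,10,3,-104,0,0,0],
  [0,10,3,-113,0,0,0],
  [0,10,3,-116,0,0,0],
  [0,10,3,-119,0,0,0],
  [0,10,3,-121,0,0,0],
  [0,10,3,-121,0,0,0],
])

```text
t: 7.17
tcp_pos: [0.6657, -0.1779, 0.1576]
eef_rot: [[-0.035, 0.97, -0.24], [0.999, 0.034, -0.009], [-0.001, -0.24, -0.971]]
contact_force: [-0.0, 0.2, -1.9]
opening: 0.01
finger_force: 29.9
```

Emit:
move_arm([
  [0,0,0,-2,0,0,0],
  [0,0,0,-4,0,0,0],
  [0,0,0,-5,0,0,0],
  [0,0,0,-5,0,0,0],
])

```text
t: 7.5
tcp_pos: [0.6652, -0.1775, 0.1515]
eef_rot: [[-0.035, 0.97, -0.242], [0.999, 0.034, -0.009], [-0.0, -0.242, -0.97]]
contact_force: [0.2, -0.2, -2.6]
opening: 0.0099
finger_force: 29.9
```

Emit:
move_arm([
  [0,0,0,-1,0,0,0],
  [0,0,0,-2,0,0,0],
  [0,0,0,-3,0,0,0],
  [0,0,0,-4,0,0,0],
  [0,0,0,-4,0,0,0],
  [0,0,0,-4,0,0,0],
])

```text
t: 8.0
tcp_pos: [0.6652, -0.1776, 0.1474]
eef_rot: [[-0.035, 0.97, -0.242], [0.999, 0.034, -0.009], [-0.0, -0.242, -0.97]]
contact_force: [-0.5, -0.6, -2.7]
opening: 0.0098
finger_force: 29.9
```

Emit:
move_arm([
  [0,0,0,-1,0,0,0],
  [0,0,0,-1.5,0,0,0],
  [0,0,0,-1.5,0,0,0],
  [0,0,0,-1.5,0,0,0],
])

```text
t: 8.33
tcp_pos: [0.6652, -0.1775, 0.146]
eef_rot: [[-0.035, 0.97, -0.242], [0.999, 0.034, -0.009], [-0.0, -0.242, -0.97]]
contact_force: [-0.4, 1.2, -2.3]
opening: 0.0098
finger_force: 29.9
```

Emit:
move_arm([
  [0,0,0,-0.5,0,0,0],
  [0,0,0,-1,0,0,0],
  [0,0,0,-1,0,0,0],
  [0,0,0,-1,0,0,0],
])

```text
t: 8.67
tcp_pos: [0.6654, -0.1776, 0.1455]
eef_rot: [[-0.035, 0.97, -0.241], [0.999, 0.034, -0.009], [-0.0, -0.241, -0.97]]
contact_force: [0.0, -0.3, 1.0]
opening: 0.0099
finger_force: 29.9
```

Emit:
move_arm([
  [0,0,0,-0.5,0,0,0],
  [0,0,0,-1,0,0,0],
  [0,0,0,-1,0,0,0],
  [0,0,0,-1,0,0,0],
])

```text
t: 9.0
tcp_pos: [0.6655, -0.1776, 0.1455]
eef_rot: [[-0.035, 0.97, -0.241], [0.999, 0.034, -0.009], [-0.001, -0.241, -0.971]]
contact_force: [-0.6, 1.7, 5.0]
opening: 0.0098
finger_force: 30.0
```

Emit:
move_arm([
  [0,0,0,2,0,0,0],
  [0,1,0,2,0,0,0],
  [0,2,0,2,0,0,0],
  [0,3,0,2,0,0,0],
  [0,4,0,2,0,0,0],
  [0,4,0,2,0,0,0],
  [0,4,0,2,0,0,0],
])

```text
t: 9.58
tcp_pos: [0.6694, -0.1776, 0.1457]
eef_rot: [[-0.035, 0.97, -0.241], [0.999, 0.034, -0.009], [-0.0, -0.242, -0.97]]
contact_force: [0.2, -0.8, -1.0]
opening: 0.0096
finger_force: 29.9
```

Emit:
move_arm([
  [0,0.5,0,0,0,0,0],
  [0,1,0,0,0,0,0],
  [0,1.5,0,0,0,0,0],
  [0,1.5,0,0,0,0,0],
  [0,1.5,0,0,0,0,0],
])

```text
t: 10.0
tcp_pos: [0.6708, -0.1776, 0.146]
eef_rot: [[-0.035, 0.97, -0.241], [0.999, 0.034, -0.009], [-0.0, -0.242, -0.97]]
contact_force: [-0.3, -0.1, -1.8]
opening: 0.0097
finger_force: 29.9
```

Emit:
move_arm([
  [0,0.5,0,0,0,0,0],
  [0,1,0,0,0,0,0],
  [0,1.5,0,0,0,0,0],
  [0,1.5,0,0,0,0,0],
  [0,1.5,0,0,0,0,0],
])

```text
t: 10.42
tcp_pos: [0.6723, -0.1776, 0.1461]
eef_rot: [[-0.035, 0.97, -0.242], [0.999, 0.034, -0.009], [-0.0, -0.242, -0.97]]
contact_force: [-0.8, 0.5, -1.9]
opening: 0.01
finger_force: 29.9
```

Emit:
move_arm([
  [0,0.5,0,0,0,0,0],
  [0,1,0,0,0,0,0],
  [0,1.5,0,0,0,0,0],
  [0,1.5,0,0,0,0,0],
  [0,1.5,0,0,0,0,0],
])

```text
t: 10.83
tcp_pos: [0.6736, -0.1776, 0.146]
eef_rot: [[-0.035, 0.97, -0.242], [0.999, 0.034, -0.009], [-0.0, -0.242, -0.97]]
contact_force: [0.2, 0.4, -0.8]
opening: 0.0099
finger_force: 29.9
```

Emit:
move_arm([
  [0,0.5,0,0,0,0,0],
  [0,1,0,0,0,0,0],
  [0,1,0,0,0,0,0],
  [0,1,0,0,0,0,0],
])

```text
t: 11.17
tcp_pos: [0.6738, -0.1776, 0.146]
eef_rot: [[-0.035, 0.969, -0.244], [0.999, 0.034, -0.008], [0.0, -0.244, -0.97]]
contact_force: [-4.4, -0.6, -0.1]
opening: 0.0098
finger_force: 30.0
```

Emit:
move_arm([
  [0,0,0,-0.6,0,0,0],
  [0,0,0,-0.6,0,0,0],
  [18,0,0,-0.6,0,0,0],
  [25,0,0,-0.6,0,0,0],
  [25,0,0,-0.6,0,0,0],
  [25,0,0,-0.6,0,0,0],
  [25,0,0,-0.6,0,0,0],
])

```text
t: 11.75
tcp_pos: [0.6755, -0.1777, 0.1456]
eef_rot: [[-0.035, 0.97, -0.24], [0.999, 0.034, -0.009], [-0.001, -0.24, -0.971]]
contact_force: [-0.5, 0.2, 0.1]
opening: 0.0212
finger_force: 0.0
```

Emit:
move_arm([
  [25,1.2,0,5,0,0,0],
  [25,4,0,15,0,0,0],
  [25,8,0,32,0,0,0],
  [25,14,0,55,0,0,0],
  [25,21,0,85,0,0,0],
  [25,30,0,120,0,0,0],
  [25,30,0,150,0,0,0],
])

```text
t: 12.33
tcp_pos: [0.7065, -0.1776, 0.2985]
eef_rot: [[-0.036, 0.971, -0.238], [0.999, 0.034, -0.01], [-0.001, -0.238, -0.971]]
contact_force: [0.2, -1.9, 0.0]
opening: 0.0217
finger_force: 0.0
```

```bash
python3 - <<'E'
from h import *
s=get_state(); im=get_image("side"); crop(im,230,160,180,140,4,"pics/s2.png")
print(s["t"],s["tcp_pos"],s["eef_rot"].round(4),s["opening"],s["contact_force"])
E
```

```text
12.3333 [ 0.70647633 -0.17758613  0.29852156] [[-0.0355  0.9707 -0.2378]
 [ 0.9994  0.0342 -0.0096]
 [-0.0012 -0.238  -0.9713]] 0.02169364379901221 [ 0.22834937 -1.87454062  0.02975671]
```

View pics/s2.png

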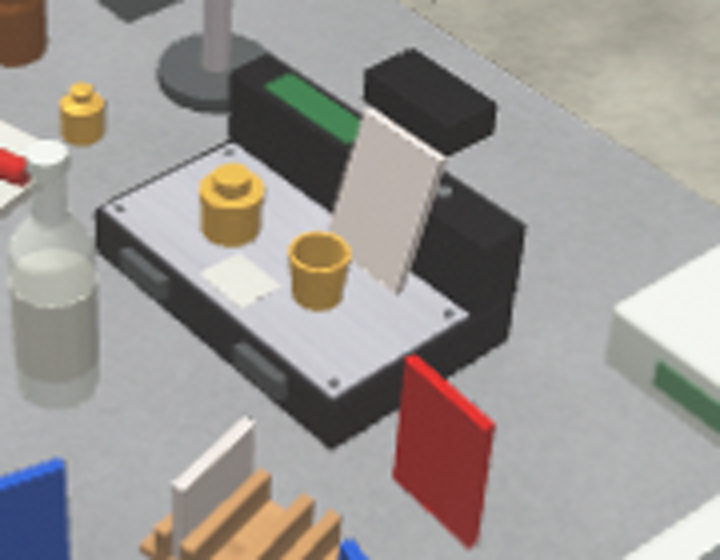

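The tile leans on the console behind the open cup, top tipped back, and stands by itself. Next is a closer look at the magnifier from the top camera.

```bash
python3 - <<'E'
from h import *
im=get_image("top"); crop(im,100,70,266,195,3,"pics/t2.png")
E
```

```text
(no output)
```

View pics/t2.png

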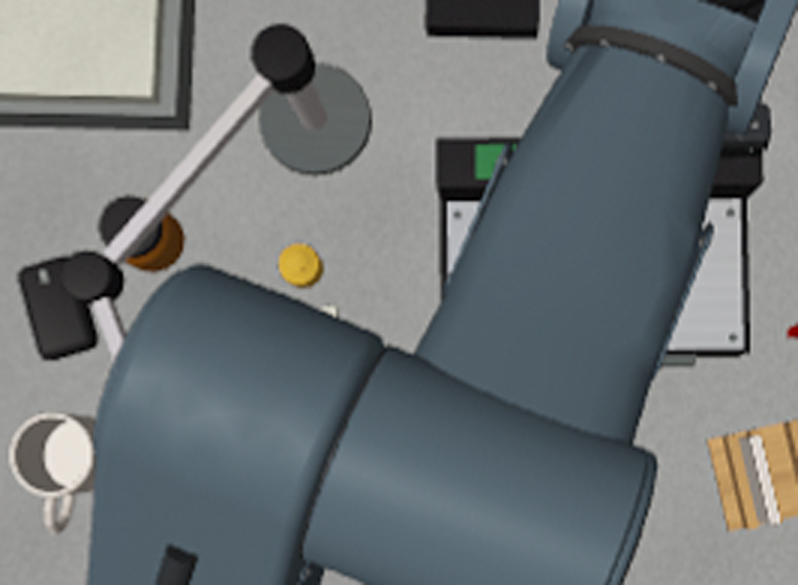

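The crop shows the shoulder's top face at about (281,55), its foot at (315,118) and the elbow's top face at (89,276). The lens is hidden behind the robot.

```bash
python3 - <<'E'
from h import *
f=lambda u,v,z: atz("top",100+u/3-.33,70+v/3-.33,z)
S1=f(281,55,.226);S2=f(315,118,.012);E=f(89,276,.225);print(S1,S2,E)
k=.64
L=np.mean([atz("top",250*k-.2,372.5*k-.2,.207)],0);print(L,np.linalg.norm(E-S1),np.linalg.norm((E-S2)[:2]),np.linalg.norm((L-E)[:2]))
S=.5*(S1+S2)[:2];E=E[:2];L=L[:2]
from scipy.optimize import least_squares
r=least_squares(lambda p:np.r_[p[:2]-S,p[2:4]-E,p[4:]-L,30*(np.hypot(*(p[2:4]-p[:2]))-.24),30*(np.hypot(*(p[4:]-p[2:4]))-.2)],np.r_[S,E,L]).x.reshape(3,2)
print(r.round(4))
S,E,L=r
a1=np.arctan2(*(E-S)[::-1]);a2=np.arctan2(*(L-E)[::-1])%(2*np.pi)
C=np.array([.5959,-.1816]);d=C-S;R=np.hypot(*d)
def ik(P):
    d=P-S;R=np.hypot(*d);turn=np.pi-np.arccos((.24**2+.2**2-R*R)/(2*.24*.2))
    phi=np.arctan2(d[1],d[0])%(2*np.pi)-np.arctan2(.2*np.sin(turn),.24+.2*np.cos(turn));return phi,turn
print("now",np.degrees([a1,a2]),"turn",np.degrees(a2-a1))
p,t=ik(C);print("goal phi,turn",np.degrees([p,t]),"R",R)
B=np.array([.411,-.0977]);print("bottle",np.hypot(*(B-S)))
np.save("mag.npy",np.r_[S,a1,a2-a1,p,t])
E
```

```text
[0.74831736 0.13971318 0.226     ] [0.752197   0.14142233 0.012     ] [0.56390639 0.28795    0.225     ]
[0.38141161 0.21040831 0.207     ] 0.2366063392501031 0.23858691021082104 0.19828529468490716
[[0.7514 0.1396]
 [0.5639 0.2894]
 [0.3803 0.2099]]
now [141.40266788 203.40069483] turn 61.99802694529285
goal phi,turn [211.97695067  71.92758984] R 0.3569047409119323
bottle 0.41498959434527033
```

Emit:
move_arm([
  [30,-20,0,25,0.003,-0.08,0],
  [30,-40,0,40,0.006,-0.16,0],
  [30,-60,0,40,0.0087,-0.242,0],
  [30,-60,0,40,0.0087,-0.242,0],
  [30,-60,0,40,0.0087,-0.242,0],
])

```text
t: 12.85
tcp_pos: [0.642, -0.177, 0.3359]
eef_rot: [[-0.034, 0.999, -0.004], [0.999, 0.034, 0.001], [0.001, -0.004, -1.0]]
contact_force: [0.8, -0.4, 0.1]
opening: 0.0257
finger_force: 0.0
```

Emit:
move_arm([
  [30,-150,434,0,0,0,-1.197],
  [30,-150,434,0,0,0,-1.197],
  [30,-150,434,0,0,0,-1.197],
  [30,-150,434,0,0,0,-1.197],
  [35,-150,434,0,0,0,-1.197],
  [50,-150,434,0,0,0,-1.197],
  [50,-150,434,0,0,0,-1.197],
  [50,-150,434,0,0,0,-1.197],
  [50,-150,434,0,0,0,-1.197],
  [50,-150,434,0,0,0,-1.197],
  [50,-150,434,0,0,0,-1.197],
  [50,-150,434,0,0,0,-1.197],
])

```text
t: 13.85
tcp_pos: [0.4938, 0.2621, 0.336]
eef_rot: [[0.916, 0.402, -0.0], [0.402, -0.916, 0.005], [0.002, -0.005, -1.0]]
contact_force: [0.5, -0.4, -0.1]
opening: 0.0432
finger_force: 0.0
```

```bash
python3 - <<'E'
from h import *
s=get_state(); c=get_calibration("wrist"); im=get_image("wrist")
cv2.imwrite("pics/w2.png",cv2.resize(im,(800,600)))
print(s["t"],s["tcp_pos"],s["eef_rot"].round(3),s["opening"])
m=np.load("mag.npy");S=m[:2];E=S+.24*np.array([np.cos(m[2]),np.sin(m[2])]);u=np.array([np.cos(m[2]+m[3]),np.sin(m[2]+m[3])])
for d in (.021,.075,.146,.2): print(d,(E+d*u).round(4),proj("wrist",[*(E+d*u),.209],c)/.64)
E
```

```text
13.85 [0.49382747 0.26205864 0.33604446] [[ 0.916  0.402 -0.   ]
 [ 0.402 -0.916  0.005]
 [ 0.002 -0.005 -1.   ]] 0.04316211893779183
0.021 [0.5446 0.281 ] [403.34320403 200.29124285]
0.075 [0.495  0.2596] [402.57503692 293.48661524]
0.146 [0.4299 0.2314] [401.65354931 403.50581995]
0.2 [0.3803 0.2099] [401.01676894 478.43283751]
```

View pics/w2.png

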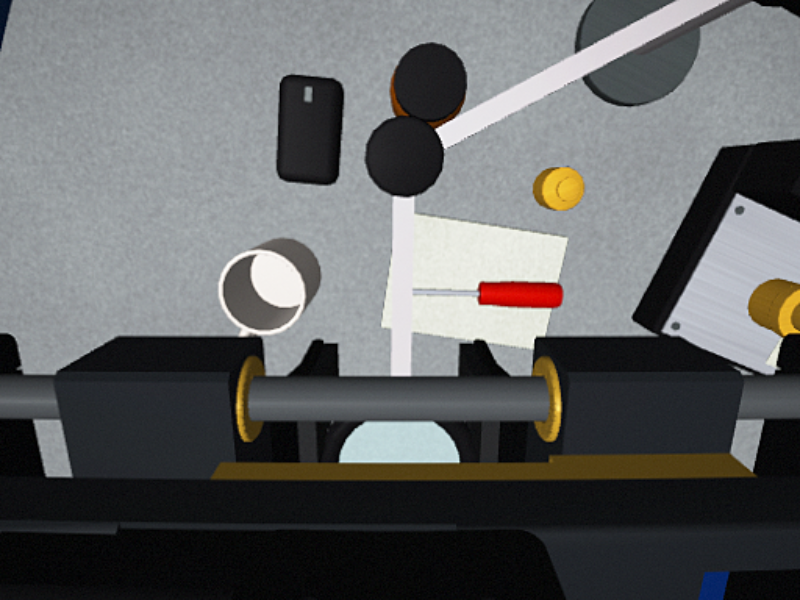

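The wrist view shows the second link's bar upright at column 402 between the fingers, and the elbow at (404,156), as predicted. I'll go down and grip the bar.

Emit:
move_arm([
  [50,1,-2.5,-40,0,0,0],
  [50,1,-2.5,-75,0,0,0],
  [50,1,-2.5,-105,0,0,0],
  [50,1,-2.5,-128,0,0,0],
  [50,1,-2.5,-140,0,0,0],
  [50,1,-2.5,-143,0,0,0],
  [30,1,-2.5,-143,0,0,0],
  [15,1,-2.5,-143,0,0,0],
  [0,1,-2.5,-143,0,0,0],
  [0,1,-2.5,-143,0,0,0],
  [0,1,-2.5,-143,0,0,0],
  [0,1,-2.5,-143,0,0,0],
], grip_force=35)

```text
t: 14.9
tcp_pos: [0.4963, 0.255, 0.1937]
eef_rot: [[0.917, 0.398, 0.002], [0.398, -0.917, 0.004], [0.003, -0.003, -1.0]]
contact_force: [-2.3, 4.5, 4.2]
opening: 0.0121
finger_force: 34.9
```

```bash
cat > plan.py <<'E'
from h import *
import sys
# rows from the present pose for joint waypoints (phi,turn in deg), n rows each
def plan(wps,d=None):
    s=get_state(); m=np.load("mag.npy"); S=m[:2]; p=s["tcp_pos"][:2]
    yaw=np.arctan2(s["eef_rot"][1,1],s["eef_rot"][0,1])
    P=lambda a,t,d:S+.24*np.array([np.cos(a),np.sin(a)])+d*np.array([np.cos(a+t),np.sin(a+t)])
    # present joints from the TCP on the bar at distance d
    from scipy.optimize import fsolve
    d=d or 0.075
    a0,t0=fsolve(lambda q:P(q[0],q[1],d)-p,np.load("cur.npy"))
    print("now phi,turn deg",np.degrees([a0,t0]).round(2),"tool says abs",(np.degrees(yaw)-90+360)%360,"chain",np.degrees(a0+t0).round(2)%360)
    a,t=a0,t0; p0=P(a0,t0,d)
    for A,T,n in wps:
        A,T=np.radians([A,T])
        for i in range(1,n+1):
            aa=a+(A-a)*i/n;tt=t+(T-t)*i/n; q=P(aa,tt,d)
            print(f"[0,{1e3*(q[0]-p0[0]):.0f},{1e3*(q[1]-p0[1]):.0f},0,0,0,{aa+tt-a0-t0:.2f}]",end=", ")
        a,t=A,T; print(); print("end lens",P(a,t,.2).round(3),"tcp",P(a,t,d).round(4))
E
python3 - <<'E'
from plan import *
s=get_state();m=np.load("mag.npy");np.save("cur.npy",m[2:4])
E_=m[:2]+.24*np.array([np.cos(m[2]),np.sin(m[2])])
print(s["tcp_pos"],s["contact_force"],s["opening"],s["finger_force"],"d",np.hypot(*(s["tcp_pos"][:2]-E_)))
plan([(141.4,105,12),(212,105,24),(212,72,10)],d=float(np.hypot(*(s["tcp_pos"][:2]-E_))))
E
```

```text
[0.4963027  0.25503648 0.19372021] [-2.30430086  4.46595506  4.18663757] 0.012141755605491775 34.93458528260817 d 0.07576778360019913
now phi,turn deg [141.4   65.53] tool says abs 203.43857504380162 chain 206.94
[0,2,-4,0,0,0,0.06], [0,4,-8,0,0,0,0.11], [0,7,-11,0,0,0,0.17], [0,10,-14,0,0,0,0.23], [0,12,-18,0,0,0,0.29], [0,16,-21,0,0,0,0.34], [0,19,-24,0,0,0,0.40], [0,22,-26,0,0,0,0.46], [0,26,-29,0,0,0,0.52], [0,29,-31,0,0,0,0.57], [0,33,-33,0,0,0,0.63], [0,37,-35,0,0,0,0.69], 
end lens [0.484 0.106] tcp [0.5335 0.2199]
[0,33,-46,0,0,0,0.74], [0,30,-58,0,0,0,0.79], [0,27,-69,0,0,0,0.84], [0,25,-81,0,0,0,0.89], [0,24,-93,0,0,0,0.95], [0,23,-105,0,0,0,1.00], [0,23,-117,0,0,0,1.05], [0,23,-129,0,0,0,1.10], [0,24,-141,0,0,0,1.15], [0,26,-152,0,0,0,1.20], [0,28,-164,0,0,0,1.25], [0,31,-176,0,0,0,1.30], [0,34,-187,0,0,0,1.36], [0,38,-198,0,0,0,1.41], [0,43,-209,0,0,0,1.46], [0,48,-220,0,0,0,1.51], [0,54,-231,0,0,0,1.56], [0,60,-241,0,0,0,1.61], [0,66,-251,0,0,0,1.66], [0,74,-260,0,0,0,1.72], [0,81,-269,0,0,0,1.77], [0,89,-278,0,0,0,1.82], [0,98,-286,0,0,0,1.87], [0,107,-294,0,0,0,1.92], 
end lens [ 0.694 -0.124] tcp [ 0.6033 -0.0392]
[0,104,-297,0,0,0,1.86], [0,101,-300,0,0,0,1.81], [0,97,-303,0,0,0,1.75], [0,94,-306,0,0,0,1.69], [0,90,-308,0,0,0,1.63], [0,86,-310,0,0,0,1.58], [0,82,-312,0,0,0,1.52], [0,78,-314,0,0,0,1.46], [0,74,-315,0,0,0,1.40], [0,70,-316,0,0,0,1.34], 
end lens [ 0.596 -0.182] tcp [ 0.5662 -0.0611]
```

Emit:
move_arm([
  [0,2,-4,0,0,0,0.1],
  [0,4,-8,0,0,0,0.17],
  [0,7,-11,0,0,0,0.23],
  [0,10,-14,0,0,0,0.29],
  [0,12,-18,0,0,0,0.35],
  [0,16,-21,0,0,0,0.4],
  [0,19,-24,0,0,0,0.46],
  [0,22,-26,0,0,0,0.52],
  [0,26,-29,0,0,0,0.58],
  [0,29,-31,0,0,0,0.63],
  [0,33,-33,0,0,0,0.69],
  [0,37,-35,0,0,0,0.75],
])

```text
t: 15.9
tcp_pos: [0.5342, 0.2191, 0.1938]
eef_rot: [[0.399, 0.917, 0.002], [0.917, -0.399, 0.002], [0.002, 0.001, -1.0]]
contact_force: [0.4, 1.6, 2.7]
opening: 0.0114
finger_force: 35.1
```

```bash
python3 - <<'E'
from plan import *
s=get_state();np.save("cur.npy",np.radians([141,105]))
print(s["t"],s["tcp_pos"],s["contact_force"],s["moment"])
plan([(212,106,24)],d=.0758)
E
```

```text
15.9 [0.53421894 0.21907084 0.19377288] [0.41974267 1.6120721  2.69376135] [ 0.26107577 -0.02360784 -0.31364542]
now phi,turn deg [141.52 105.72] tool says abs 246.49689900943105 chain 247.24
[0,-4,-11,0,0,0,0.05], [0,-7,-23,0,0,0,0.10], [0,-10,-34,0,0,0,0.15], [0,-12,-46,0,0,0,0.21], [0,-13,-58,0,0,0,0.26], [0,-14,-69,0,0,0,0.31], [0,-14,-81,0,0,0,0.36], [0,-14,-93,0,0,0,0.41], [0,-13,-105,0,0,0,0.46], [0,-11,-117,0,0,0,0.51], [0,-9,-128,0,0,0,0.57], [0,-6,-140,0,0,0,0.62], [0,-2,-151,0,0,0,0.67], [0,2,-162,0,0,0,0.72], [0,6,-173,0,0,0,0.77], [0,11,-184,0,0,0,0.82], [0,17,-194,0,0,0,0.87], [0,23,-204,0,0,0,0.93], [0,30,-214,0,0,0,0.98], [0,37,-224,0,0,0,1.03], [0,44,-233,0,0,0,1.08], [0,53,-241,0,0,0,1.13], [0,61,-250,0,0,0,1.18], [0,70,-257,0,0,0,1.23], 
end lens [ 0.697 -0.121] tcp [ 0.6042 -0.0383]
```

Forces are low and the fold matches the model. Next I swing the shoulder.

Emit:
move_arm([
  [0,-4,-11,0,0,0,0.05],
  [0,-7,-23,0,0,0,0.1],
  [0,-10,-34,0,0,0,0.15],
  [0,-12,-46,0,0,0,0.21],
  [0,-13,-58,0,0,0,0.26],
  [0,-14,-69,0,0,0,0.31],
  [0,-14,-81,0,0,0,0.36],
  [0,-14,-93,0,0,0,0.41],
  [0,-13,-105,0,0,0,0.46],
  [0,-11,-117,0,0,0,0.51],
  [0,-9,-128,0,0,0,0.57],
  [0,-6,-140,0,0,0,0.62],
])

```text
t: 16.9
tcp_pos: [0.5293, 0.0797, 0.1937]
eef_rot: [[-0.207, 0.978, 0.005], [0.978, 0.207, 0.003], [0.002, 0.005, -1.0]]
contact_force: [4.1, 6.5, 0.7]
opening: 0.0116
finger_force: 35.1
```

```bash
python3 - <<'E'
from plan import *
s=get_state();np.save("cur.npy",np.radians([177,106]))
print(s["t"],s["tcp_pos"],s["contact_force"],s["moment"])
plan([(212,106,12)],d=.0758)
E
```

```text
16.9 [0.52925659 0.07974404 0.19373998] [4.05543991 6.53566312 0.72705346] [ 1.05098547 -0.45391513 -0.24467132]
now phi,turn deg [176.69 106.61] tool says abs 281.94517646510366 chain 283.3
[0,3,-11,0,0,0,0.05], [0,7,-23,0,0,0,0.10], [0,12,-33,0,0,0,0.15], [0,17,-44,0,0,0,0.20], [0,22,-55,0,0,0,0.25], [0,28,-65,0,0,0,0.30], [0,35,-75,0,0,0,0.35], [0,42,-84,0,0,0,0.40], [0,50,-93,0,0,0,0.45], [0,58,-102,0,0,0,0.50], [0,66,-110,0,0,0,0.56], [0,75,-118,0,0,0,0.61], 
end lens [ 0.697 -0.121] tcp [ 0.6042 -0.0383]
```

```bash
python3 - <<'E'
from plan import *
m=np.load("mag.npy");plan([(*np.degrees(m[4:]),12)],d=.0758)
E
```

```text
now phi,turn deg [176.69 106.61] tool says abs 281.94517646510366 chain 283.3
[0,-0,-12,0,0,0,0.00], [0,-0,-25,0,0,0,0.00], [0,1,-37,0,0,0,0.00], [0,2,-49,0,0,0,0.00], [0,5,-61,0,0,0,0.00], [0,7,-73,0,0,0,0.01], [0,11,-85,0,0,0,0.01], [0,15,-97,0,0,0,0.01], [0,20,-108,0,0,0,0.01], [0,25,-119,0,0,0,0.01], [0,30,-130,0,0,0,0.01], [0,37,-141,0,0,0,0.01], 
end lens [ 0.596 -0.182] tcp [ 0.5661 -0.061 ]
```

Emit:
move_arm([
  [0,0,-12,0,0,0,0.01],
  [0,0,-25,0,0,0,0.02],
  [0,1,-37,0,0,0,0.02],
  [0,2,-49,0,0,0,0.02],
  [0,5,-61,0,0,0,0.03],
  [0,7,-73,0,0,0,0.03],
  [0,11,-85,0,0,0,0.03],
  [0,15,-97,0,0,0,0.03],
  [0,20,-108,0,0,0,0.03],
  [0,25,-119,0,0,0,0.03],
  [0,30,-130,0,0,0,0.03],
  [0,37,-141,0,0,0,0.03],
])

```text
t: 17.9
tcp_pos: [0.5656, -0.0595, 0.1937]
eef_rot: [[-0.234, 0.972, 0.003], [0.972, 0.234, 0.005], [0.004, 0.004, -1.0]]
contact_force: [3.2, 10.5, 3.2]
opening: 0.0121
finger_force: 35.0
```

```bash
python3 - <<'E'
from plan import *
s=get_state();m=np.load("mag.npy");np.save("cur.npy",m[4:])
print(s["t"],s["tcp_pos"],s["contact_force"],s["moment"])
plan([(*np.degrees(m[4:]),1)],d=.0758)
im=get_image("top"); crop(im,235,95,150,140,4,"pics/t3.png")
print("cup axis at .198",(proj("top",[.5959,-.1816,.198])-[235,95])*4)
E
```

```text
17.9 [ 0.56556193 -0.05954133  0.19371746] [ 3.15085217 10.50571254  3.16124746] [ 1.69968401 -0.48431161 -0.19860543]
now phi,turn deg [211.58  72.62] tool says abs 283.50458190052007 chain 284.2
[0,0,-1,0,0,0,-0.01], 
end lens [ 0.596 -0.182] tcp [ 0.5661 -0.061 ]
cup axis at .198 [351.50966589 240.76357764]
```

View pics/t3.png

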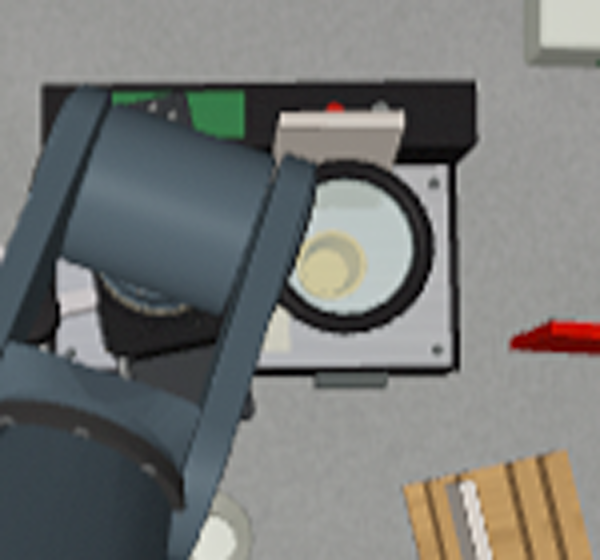

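The lens ring's centre is at about (345,245) and should be at (351,241), so it needs about +2 mm in x and −5 mm in y. The bottle and rack are undisturbed.

Emit:
move_arm([
  [0,0.5,-1.5,0,0,0,0],
  [0,1,-3,0,0,0,0],
  [0,1.5,-4,0,0,0,0],
  [0,2,-5,0,0,0,0],
  [0,2,-5,0,0,0,0],
  [0,2,-5,0,0,0,0],
])

```text
t: 18.45
tcp_pos: [0.568, -0.0644, 0.1937]
eef_rot: [[-0.233, 0.972, 0.004], [0.972, 0.233, 0.004], [0.003, 0.005, -1.0]]
contact_force: [5.4, 10.0, 2.4]
opening: 0.0115
finger_force: 35.1
```

```bash
python3 - <<'E'
from plan import *
s=get_state();print(s["t"],s["tcp_pos"],s["contact_force"])
im=get_image("top"); cv2.imwrite("pics/t4raw.png",im)
# ring: dark pixels, outer edge along rows/cols near centre
g=cv2.cvtColor(im,cv2.COLOR_BGR2GRAY)
c=proj("top",[.5959,-.1816,.198]);print("want",c)
for du in range(-2,3):
    col=g[120:190,int(round(c[0]))+du*3].astype(int); print(int(round(c[0]))+du*3, [i+120 for i in range(70) if col[i]<60])
for dv in range(-2,3):
    row=g[int(round(c[1]))+dv*3,300:350].astype(int); print(int(round(c[1]))+dv*3,[i+300 for i in range(50) if row[i]<60])
# tile top centre predicted
th=.244;t=np.array([52.5-4.85+120*np.sin(th),-50,51.2+120*np.cos(th)])/1e3
a=np.radians(2.05);R=np.array([[np.cos(a),-np.sin(a)],[np.sin(a),np.cos(a)]]);w=np.array([.5989,-.1315])+R@t[:2]
print("tile top pred",(proj("top",[*w,t[2]])-[235,95])*4+1.5, w,t)
E
```

```text
18.45 [ 0.56803265 -0.06438138  0.19372537] [5.43917928 9.99495369 2.36729032]
want [322.87741647 155.19089441]
317 [120, 136, 137, 138, 139, 172, 173, 174, 175, 176, 187]
320 [120, 121, 135, 136, 137, 138, 173, 174, 175, 176, 187]
323 [120, 121, 134, 135, 136, 137, 138, 173, 174, 175, 176, 177, 187]
326 [120, 121, 135, 136, 137, 138, 173, 174, 175, 176, 187]
329 [135, 136, 137, 138, 139, 172, 173, 174, 175, 176, 187]
149 [302, 314, 339, 340, 341, 342, 343, 347, 348]
152 [301, 313, 340, 341, 342, 343, 344, 347, 348]
155 [300, 312, 341, 342, 343, 344, 348]
158 [311, 340, 341, 342, 343, 344, 348]
161 [310, 340, 341, 342, 343, 344, 348]
tile top pred [344.23929831 122.5535937 ] [ 0.67727986 -0.17872645] [ 0.07664033 -0.05        0.16764553]
```

The ring is now centred to within 1 mm. I'll release and retreat straight up.

Emit:
move_arm([
  [16,0,0,0,0,0,0],
  [22,0,0,0,0,0,0],
  [32,0,0,0,0,0,0],
  [32,0,0,0,0,0,0],
  [32,0,0,0,0,0,0],
  [32,0,0,10,0,0,0],
  [32,0,0,30,0,0,0],
  [32,0,0,60,0,0,0],
  [32,0,0,95,0,0,0],
  [32,0,0,130,0,0,0],
])

```text
t: 19.33
tcp_pos: [0.565, -0.0672, 0.324]
eef_rot: [[-0.235, 0.972, -0.004], [0.972, 0.235, -0.0], [0.001, -0.003, -1.0]]
contact_force: [0.5, -0.4, 0.5]
opening: 0.0275
finger_force: 0.0
```

Emit:
move_arm([
  [32,-40,40,20,0,0,0],
  [32,-80,80,20,0,0,0],
  [32,-80,160,20,0,0,0],
  [32,-80,240,20,0,0,0],
  [32,-80,240,20,0,0,0],
  [32,-80,240,20,0,0,0],
  [32,-80,240,20,0,0,0],
  [32,-80,240,20,0,0,0],
  [32,-80,240,20,0,0,0],
])

```text
t: 20.08
tcp_pos: [0.4854, 0.1734, 0.343]
eef_rot: [[-0.238, 0.971, -0.001], [0.971, 0.238, -0.001], [-0.001, -0.002, -1.0]]
contact_force: [0.1, 0.1, 0.3]
opening: 0.0281
finger_force: 0.0
```

```bash
python3 - <<'E'
from plan import *
s=get_state();print(s["t"],s["tcp_pos"],s["contact_force"])
im=get_image("top"); crop(im,185,95,200,150,4,"pics/t5.png")
print("want",(proj("top",[.5959,-.1816,.198])-[185,95])*4+1.5)
E
```

```text
20.0833 [0.48542372 0.1734138  0.34300566] [0.1058525  0.14490709 0.34851142]
want [553.00966589 242.26357764]
```

View pics/t5.png

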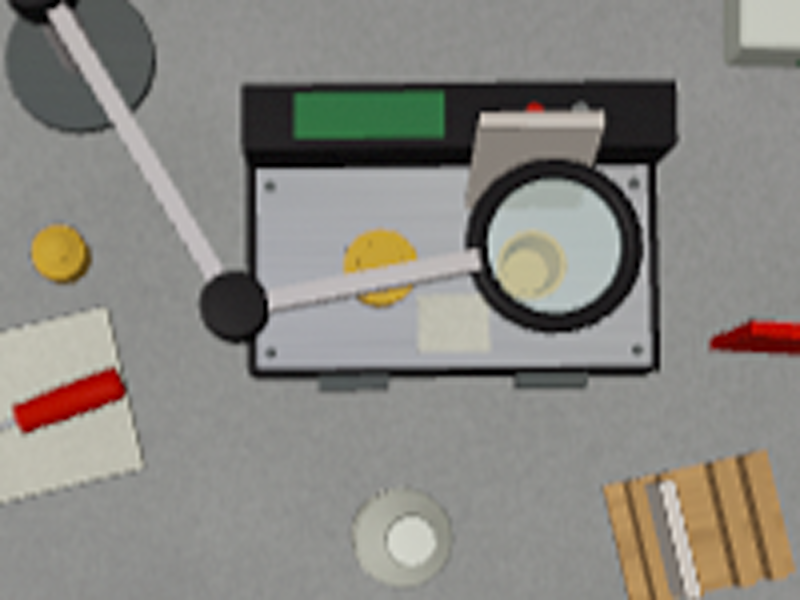

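The final view shows the ring centred at about (554,245) against the target (553,242), so it is within about 2 mm. The tile is steady behind the cup and the bottle is unmoved.

```bash
python3 -c "
from cell import *
print(sign_off())"
```

```text
the job is handed in; nothing more can be done
None
```

I handed the job in at about 20 s: the tall tile leans on the console behind the open brass cup, and the lens is centred over the cup to about 2 mm in the last picture; nothing else moved in the pictures I checked.

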